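Sort look-alike power adaptors by weight and close the scrap tin

ROBOT

A 6-joint arm with a two-finger parallel gripper is mounted at the origin on the work surface. World frame = base frame: x ahead of the robot, y to its left, z up, the work surface at z = 0. Lengths are in m, angles in rad, forces in N, time in s.
With the tool pointing down it reaches from about 0.225 to 0.875 m from the base axis. Payload 3.4 kg.
Tool frame: the origin (TCP) lies at the very end of the fingers, on their centre line; the grasp point (between the pads) lies 19 mm behind it; z points along the fingers, y is the line along which they close (so a half turn about z gives the same grasp; the last joint's range is limited). The gripper opens to 85 mm and grips with 20 to 120 N. Pads are 22 mm wide; open, the fingers measure 114 mm over their backs; the gripper's body (76 mm by 85 mm) begins 54 mm behind the grasp point. The pads swing forward as they close: fully open they stand 13 mm farther back than shut.
Start: joints at [-1.347, 0.276, 1.505, -0, 1.361, -0.121], TCP at [0.194, -0.541, 0.231] pointing down, gripper open.
Joint ranges: [-2.89, 2.89], [-0.75, 2.08], [0.22, 2.7], [-1.18, 4.32], [0.11, 2.71], [-2.7, 2.7]. Speed limits (rad/s): [2.57, 2.57, 3.14, 3.14, 3.14, 3.14].

INTERFACE

Orientations are given as a rotation vector (axis times angle).
In Python, from plant import robot gives the robot as it stands.
- The arm moves only by the shell command python3 -m handwheel 'ROWS' [FORCE]. ROWS is JSON, a list of rows, each an object with "dp": the shift along the tool's x, y, z scaled (see below), a list of three; "rot": the turn, a rotation vector about the tool's x, y, z scaled (see below), a list of three; "grip": the opening, from -1 (shut) to 1 (fully open), so that 0 is half open. In form: [{"dp": [dx, dy, dz], "rot": [wx, wy, wz], "grip": grip}, ...]. A call has 1 to 8 rows; each row is the pose to reach, as a shift and turn from the pose commanded when the call began, along the tool's axes at that moment, turning the shorter way round; what a row does not reach only later rows make up. The controller multiplies each number of a shift by 500 mm and each number of a turn by pi rad. A row lasts 1/8 s, in which the tool goes at most 62.5 mm and 10.7 degrees, less where a joint would pass 70% of its speed; a pose out of reach is approached as far as the arm can. A call with a number of a shift or a turn outside -1 to 1 is refused whole. A call with a gripper value outside its range is refused whole. The fingers move at their own pace and stop on an object; FORCE is the grip in N (left out, the last holds). Time passes only in rows, so rows that repeat a pose let the fingers close. It gives the time, the measured TCP pose, the force, the opening and the grip force at its end, in the units of the state.
- robot.get_state(): the state, without advancing time (a new reading comes with each control period).
- robot.read_camera(name): name is "side" or "top"; returns a dict with "frame" (384x512x3 uint8, red, green, blue), "vfov" (degrees; the focal length in pixels is half the picture's height over the tangent of half this angle, whatever the lens; pixels are square), "cx", "cy" (the principal point, pixels), "R" (3x3) and "t" (3): a world point X has camera coordinates R X + t. Camera axes: x right, y down, z forward; pixel columns grow to the right and rows downward; lengths in m; the calibration is good to about 2 mm. A picture is of the moment at which its call begins. There is no depth.
- robot.sign_off(): hands the job in; it is judged then, once.
Trained networks look in the newest picture that a camera, given by its name, has taken for a name from the list of things; names that differ only in an ending like _2 or _b are one class to them, and where a whole thing is asked for, a point or a joint stands for the part that bears it (a point fixed in the world has none). Each returns a list of dicts, best first, with "score" (0 to 1); they miss things now and then, are a little off and sometimes report something else, mostly with a low value. They report only what shows in the picture. A call takes as long as a camera call. They do not tell look-alikes from the thing itself.
- robot.recognise(thing, camera): "uv" ([column, row] in pixels, amid what is visible of it).
- robot.trace(thing, camera): "region" (384x512 bool, what is visible of it) and "uv" ([column, row] in pixels, amid what is visible of it).
- robot.pinpoint(thing, camera): "uv" ([column, row] in pixels: a listed point, or the origin of a listed thing).
The state is a dict: "time_s": time; "joint_positions": joint angles; "qvel": joint speeds; "tau": joint torques, N m; "position": TCP position; "ee_rot": TCP orientation; "force": force on the tool from outside, world axes, zero at the start; "ft_torque": the same for the moment, N m; "finger_gap": finger opening in m; "grip_force": force on a finger pad.
Only numpy, scipy, OpenCV 4.12 (cv2) and the standard library are available. Lean on these libraries where they do the work, as an engineer would, in place of code of your own. Each camera call takes 0.05 s, during which the arm holds its last target. There are 200 camera calls.

TASK

The old power adaptors on the repair bench all look alike, so lift each one briefly to feel its weight: empty shells (under 100 g) go in the yellow tray, light switch-mode ones (about 230 g) in the blue tray and heavy transformer ones (about half a kilo) in the round tin, each lying flat on the bottom, side by side and not stacked. With the transformers in, put the lid on the tin so that it sits fully down and level, and do not shift or tip the mug.

Things in the scene. Friction and masses are not known exactly. Their poses are not given: they have to be found in the camera images.
- adaptor_a_c (a point): one of up to six power adaptors that look the same: black box 84 mm long (its x), 46 mm wide (its y), 30 mm high (its z), white label on top. It lies flat on the bench at the start and may be absent (then None). This point is its centre, 15 mm above its underside. What is inside, so its mass, shows only on lifting: empty shell 60 to 80 g, switch-mode 200 to 260 g, transformer 460 to 580 g; which is which differs and is not told
- adaptor_b_c (a point): an adaptor like adaptor_a; this point is its centre; may be absent (None); its kind is not told
- adaptor_c_c (a point): an adaptor like adaptor_a; this point is its centre; may be absent (None); its kind is not told
- adaptor_d_c (a point): an adaptor like adaptor_a; this point is its centre; may be absent (None); its kind is not told
- adaptor_e_c (a point): an adaptor like adaptor_a; this point is its centre; may be absent (None); its kind is not told
- adaptor_f_c (a point): an adaptor like adaptor_a; this point is its centre; may be absent (None); its kind is not told
- tray_blue: blue open plastic parts tray with a white card on its -x end, 140 mm (its x) by 180 mm (its y), 40 mm high, walls and floor 4 mm thick; fixed on the bench. Origin: centre of its underside, z up. For switch-mode adaptors
- tray_yellow: yellow open plastic parts tray with a white card on its -x end, 140 mm (its x) by 180 mm (its y), 40 mm high, walls and floor 4 mm thick; fixed on the bench. Origin: centre of its underside, z up. For empty shells
- tin: round open aluminium scrap tin, outer diameter 180 mm, 55 mm high, wall and floor 3 mm thick, fixed on the bench; for transformer adaptors, two of them fit side by side, 70 mm from centre to centre. Origin: centre of its underside, z up
- tin_rim (a point): centre of the tin's mouth, level with the top of its rim, 55 mm above the bench
- lid_handle (a point): the tin's loose lid, lying right way up on the bench at the start; this point is the height to grip on its upright black bar handle, which is 64 mm long (lid x), 18 mm wide (lid y, the way to pinch it) and 40 mm high, from 24 mm below this point to 16 mm above it. Lid z is up. Lid mass about 220 g
- lid_seat (a point): lid again: centre of the underside of its 188 mm flange (4 mm thick), 28 mm below lid_handle; this face rests on the tin's rim when the lid is seated. Under the flange a centring disc, 164 mm in diameter and 5 mm deep, drops into the 174 mm mouth
- mug: white mug, 80 mm in diameter, 85 mm high: a bystander, to be left alone and upright. Origin: centre of its underside
Not all that is in view belongs to the job. What is shaped like the part that bears adaptor_b_c but turquoise is not meant.

How it is judged:
By the outcome, as a careful person would: the job done as asked, in the order asked, and still so for the second after the job is handed in, with the robot touching nothing.
Of adaptor_a, adaptor_b, adaptor_c, adaptor_d, adaptor_e, adaptor_f only 4 to 6 are there at a start; the rules pass over those that are not, and their reading is None.
At some moment in a run one of adaptor_a, adaptor_b, adaptor_c, adaptor_d, adaptor_e, adaptor_f, lid may be knocked a few centimetres aside while the robot is not near it.
It also fails if it takes over 210 s, if anything falls off the work surface, if the arm or the gripper's body presses on something with over 40 N, if the wrist force passes 120 N, or if a joint passes its speed limit or range.

## Working session

There is one attempt and no reset: what is moved stays moved. The work goes in short steps, Python scripts to look and compute and a shell command to move; the robot and the scene stay as the last step left them, time stands still between calls to the robot, and variables do not carry over. Pictures are saved under pics/ and viewed, at most 14 in all, crops included, and the job is handed in when it is done.

```bash
mkdir -p pics; ls
python3 - <<'E'
from plant import robot
import cv2,numpy as np
s=robot.get_state();print({k:np.round(v,3).tolist() for k,v in s.items()})
ims=[]
for c in ("top","side"):
    r=robot.read_camera(c);cv2.imwrite(f"pics/{c}0.png",r["frame"][:,:,::-1])
    print(c,r["vfov"],r["cx"],r["cy"],np.round(r["R"],3).tolist(),np.round(r["t"],3).tolist())
    for th in ("adaptor_a_c","tray_blue","tray_yellow","tin","tin_rim","lid_handle","lid_seat","mug"):
        print(th,[(np.round(d["uv"]).tolist(),round(d["score"],2)) for d in robot.pinpoint(th,c)])
E
```

```text
pics
{'time_s': 0.0, 'joint_positions': [-1.347, 0.277, 1.506, 0.0, 1.361, -0.121], 'qvel': [-0.001, 0.002, 0.002, -0.001, -0.0, 0.003], 'tau': [0.001, -41.677, -24.58, -0.0, 0.011, 0.0], 'position': [0.194, -0.541, 0.23], 'ee_rot': [-3.093, -0.539, 0.0], 'force': [0.702, -0.962, -0.652], 'ft_torque': [-0.011, -0.022, -0.067], 'grip_force': 0.0, 'finger_gap': 0.085}
top 53.59658056958818 250.84380214844873 191.75739311432227 [[0.006, -1.0, 0.01], [-0.997, -0.006, -0.073], [0.074, -0.01, -0.997]] [0.0, 0.504, 1.176]
adaptor_a_c []
tray_blue [([386.0, 208.0], 0.9)]
tray_yellow [([119.0, 203.0], 0.76)]
tin [([254.0, 142.0], 0.95)]
tin_rim [([252.0, 136.0], 0.88)]
lid_handle [([176.0, 150.0], 0.64)]
lid_seat [([175.0, 150.0], 0.95)]
mug []
side 48.45543739927453 264.9147363194812 196.41993974684257 [[-0.957, -0.291, -0.012], [-0.172, 0.598, -0.783], [0.235, -0.747, -0.622]] [0.483, 0.148, 0.997]
adaptor_a_c [([300.0, 203.0], 0.82)]
tray_blue [([310.0, 136.0], 0.79), ([282.0, 236.0], 0.18)]
tray_yellow [([216.0, 369.0], 0.88)]
tin [([209.0, 208.0], 0.74)]
tin_rim [([206.0, 190.0], 0.68)]
lid_handle [([178.0, 270.0], 0.68)]
lid_seat [([177.0, 276.0], 0.73), ([249.0, 169.0], 0.72), ([209.0, 207.0], 0.68)]
mug [([350.0, 174.0], 0.86)]
```

View pics/top0.png

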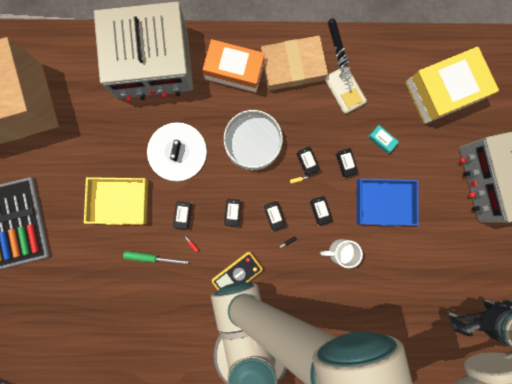

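View pics/side0.png

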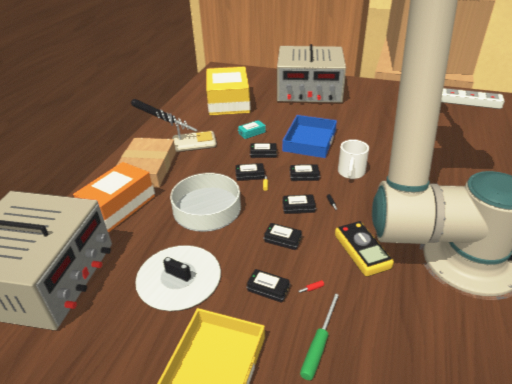

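The top picture shows six black adaptors at about (308,161), (346,162), (183,215), (232,212), (275,216) and (320,210). The turquoise look-alike is at (384,138). The lid is at (176,150), tin (253,139), yellow tray (117,201), blue tray (388,203) and mug (346,253). I'll rectify the view and measure the poses.

```bash
cat > h.py <<'E'
from plant import robot
import cv2,numpy as np
from scipy.spatial.transform import Rotation as Ro
def cam(c):
    r=robot.read_camera(c); f=r["frame"].shape[0]/2/np.tan(np.radians(r["vfov"]/2))
    r["K"]=np.array([[f,0,r["cx"]],[0,f,r["cy"]],[0,0,1]]);r["R"]=np.array(r["R"]);r["t"]=np.array(r["t"]);return r
def proj(r,X): p=r["K"]@(r["R"]@np.array(X)+r["t"]);return p[:2]/p[2]
def onz(r,uv,z):
    d=r["R"].T@np.linalg.solve(r["K"],[uv[0],uv[1],1]);o=-r["R"].T@r["t"];return o+d*(z-o[2])/d[2]
def rect(r,z,x0,x1,y0,y1,mm=1.):
    # image: row0 = x1 (far), col0 = y1 (left)
    s=mm/1000;H=r["K"]@np.column_stack([r["R"][:,0],r["R"][:,1],r["R"][:,2]*z+r["t"]])
    A=np.array([[0,-s,x1],[-s,0,y1],[0,0,1]])
    return cv2.warpPerspective(r["frame"],H@A,(int((y1-y0)/s),int((x1-x0)/s)),flags=cv2.INTER_CUBIC|cv2.WARP_INVERSE_MAP)
X0,X1,Y0,Y1=.2,.75,-.42,.42
def adaptors(r,z=.03):
    im=rect(r,z,X0,X1,Y0,Y1).astype(int); dark=(im.max(2)<48).astype(np.uint8)
    dark=cv2.morphologyEx(dark,cv2.MORPH_CLOSE,np.ones((3,3),np.uint8))
    out=[]
    for c in cv2.findContours(dark,cv2.RETR_EXTERNAL,cv2.CHAIN_APPROX_NONE)[0]:
        (u,v),(w,h),a=cv2.minAreaRect(c)
        L,W=max(w,h),min(w,h)
        if not(60<L<110 and 35<W<70): continue
        b=cv2.boxPoints(((u,v),(w,h),a)); e=b[1]-b[0] if np.hypot(*(b[1]-b[0]))>np.hypot(*(b[2]-b[1])) else b[2]-b[1]
        yaw=np.degrees(np.arctan2(-e[0],-e[1])); yaw=(yaw+90)%180-90
        out.append((round(X1-v/1000,3),round(Y1-u/1000,3),round(yaw),round(L),round(W)))
    return sorted(out)
def plan(x,y,z,yaw):
    """tool down, tool y axis (closing) at angle yaw+90 ; tool x along yaw (deg). prints dp, rot in move units"""
    s=robot.get_state();R=Ro.from_rotvec(s["ee_rot"]);p=np.array(s["position"])
    best=None
    for k in(0,180):
        T=Ro.from_euler("z",yaw+k,degrees=True)*Ro.from_euler("x",180,degrees=True)
        w=(R.inv()*T).as_rotvec()
        q=s["joint_positions"][5]
        if best is None or np.linalg.norm(w)<np.linalg.norm(best): best=w
    dp=R.inv().apply(np.array([x,y,z])-p)/.5
    return "dp",np.round(dp,3).tolist(),"rot",np.round(best/np.pi,3).tolist(),"rows",int(np.ceil(max(np.linalg.norm(dp)/.125,np.degrees(np.linalg.norm(best))/10.7)))
E
python3 - <<'E'
from h import *
r=cam("top");print(adaptors(r))
im=rect(r,.03,X0,X1,Y0,Y1);cv2.imwrite("pics/rect0.png",im[:,:,::-1][:, 20:820])
rs=cam("side")
for n,zc,uv in(("tin",0,(254,142)),("rim",.055,(252,136)),("blue",0,(386,208)),("yel",0,(119,203)),("lidh",.033,(176,150)),("decoy",.015,(384,138)),("mug",.085,(346,253))):print(n,np.round(onz(r,uv,zc),3))
for n,zc,uv in(("tin",0,(209,208)),("rim",.055,(206,190)),("blue",0,(310,136)),("yel",0,(216,369)),("lidh",.033,(178,270)),("mug",0,(350,174))):print(n,np.round(onz(rs,uv,zc),3))
E
```

```text
[(0.446, -0.215, 18, 78, 45), (0.596, -0.297, 16, 80, 47)]
tin [ 0.667 -0.006  0.   ]
rim [0.674 0.001 0.055]
blue [ 0.456 -0.429  0.   ]
yel [0.467 0.421 0.   ]
lidh [0.633 0.238 0.033]
decoy [ 0.68  -0.422  0.015]
mug [ 0.321 -0.277  0.085]
tin [ 0.664 -0.004  0.   ]
rim [ 0.67  -0.011  0.055]
blue [ 0.482 -0.452  0.   ]
yel [0.471 0.423 0.   ]
lidh [0.629 0.247 0.033]
mug [ 0.321 -0.267  0.   ]
```

View pics/rect0.png

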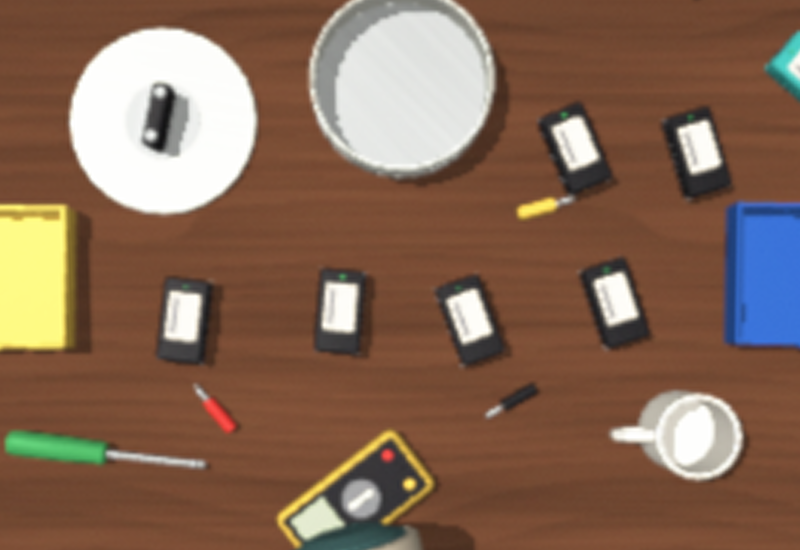

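The six adaptors show at (185,320), (340,312), (470,320), (614,302), (575,147) and (697,152) in the crop, each with a clear white label and a green LED at the far end. I'll locate them by the label and get the trays, lid and tin by colour and shape.

```bash
cat >> h.py <<'E'
def blobs(mask,W,H,y1=Y1,tol=.3):
    out=[]
    for c in cv2.findContours(mask.astype(np.uint8),cv2.RETR_EXTERNAL,cv2.CHAIN_APPROX_NONE)[0]:
        (u,v),(w,h),a=cv2.minAreaRect(c);L,S=max(w,h),min(w,h)
        if abs(L/W-1)>tol or abs(S/H-1)>tol: continue
        b=cv2.boxPoints(((u,v),(w,h),a)); e=b[1]-b[0] if np.hypot(*(b[1]-b[0]))>np.hypot(*(b[2]-b[1])) else b[2]-b[1]
        yaw=(np.degrees(np.arctan2(-e[0],-e[1]))+90)%180-90
        out.append((round(X1-v/1000,3),round(y1-u/1000,3),round(yaw,1),round(L),round(S)))
    return sorted(out)
def labels(r,z=.03):
    im=rect(r,z,X0,X1,-.55,.55).astype(int);return blobs(im.min(2)>140,56,34,.55,.25)
def trays(r):
    im=rect(r,.04,X0,X1,-.55,.55).astype(int);R,G,B=im[...,0],im[...,1],im[...,2]
    return blobs((B>R+60),180,140,.55),blobs((R>B+90)&(G>B+70),180,140,.55)
def lid(r,zf=.009,zh=.045):
    im=rect(r,zf,.45,.85,-.55,.55).astype(int); m=((im.min(2)>125)).astype(np.uint8)
    n,l,s,c=cv2.connectedComponentsWithStats(m); o=[]
    for i in range(1,n):
        if 150<s[i,2]<230 and 150<s[i,3]<230: o.append((round(.85-(s[i,1]+s[i,3]/2)/1000,3),round(.55-(s[i,0]+s[i,2]/2)/1000,3),s[i,2:5].tolist()))
    return o
E
python3 - <<'E'
from h import *
r=cam("top");print("labels",labels(r));print(trays(r));print("lid/tin",lid(r),lid(r,.055))
im=rect(r,.03,X0,X1,-.42,.42)
o=rect(r,.049,.55,.72,.15,.33,.3);cv2.imwrite("pics/lid.png",o[:,:,::-1])
E
```

```text
labels [(0.434, -0.069, np.float32(20.0), 49, 34), (0.434, 0.218, np.float32(-6.8), 49, 34), (0.443, 0.061, np.float32(-4.8), 49, 34), (0.452, -0.215, np.float32(17.8), 49, 33), (0.603, -0.299, np.float32(16.7), 49, 33), (0.607, -0.175, np.float32(21.8), 49, 34), (0.679, -0.414, np.float32(49.9), 51, 34)]
([(0.474, -0.419, np.float32(89.3), 189, 143)], [(0.473, 0.422, np.float32(89.4), 186, 146)])
lid/tin [(np.float64(0.676), np.float64(-0.002), [188, 191, 27544]), (np.float64(0.632), np.float64(0.241), [192, 191, 27245])] [(np.float64(0.666), np.float64(-0.001), [181, 184, 25472]), (np.float64(0.624), np.float64(0.233), [185, 183, 25172])]
```

View pics/lid.png

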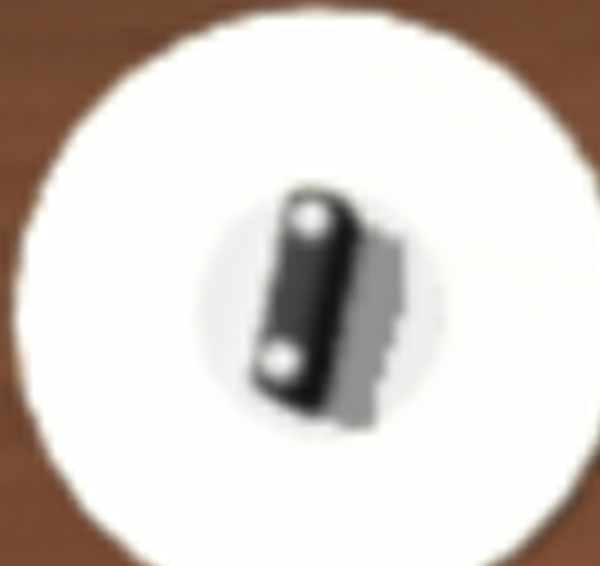

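```bash
python3 -c "
from h import *
print(plan(.599,-.300,.12,17))"
```

```text
('dp', [0.925, -0.181, 0.223], 'rot', [0.0, 0.0, 0.015], 'rows', 8)
```

```bash
python3 -m handwheel '[{"dp":[0.4,-0.08,0.0],"rot":[0,0,0.015],"grip":0.6},{"dp":[0.4,-0.08,0.0],"rot":[0,0,0.015],"grip":0.6},{"dp":[0.4,-0.08,0.0],"rot":[0,0,0.015],"grip":0.6},{"dp":[0.925,-0.181,0.223],"rot":[0,0,0.015],"grip":0.6},{"dp":[0.925,-0.181,0.223],"rot":[0,0,0.015],"grip":0.6},{"dp":[0.925,-0.181,0.223],"rot":[0,0,0.015],"grip":0.6},{"dp":[0.925,-0.181,0.223],"rot":[0,0,0.015],"grip":0.6},{"dp":[0.925,-0.181,0.223],"rot":[0,0,0.015],"grip":0.6}]' 40
python3 - <<'E'
from h import *
print(plan(.599,-.300,.005,17))
r=cam("side");im=r["frame"][90:230,200:360];cv2.imwrite("pics/s1.png",cv2.resize(im,None,fx=4,fy=4)[:,:,::-1])
E
```

```text
time_s: 2.05
position: [0.6008, -0.2983, 0.1189]
ee_rot: [3.107, 0.467, 0.0]
force: [0.3, -0.3, 0.4]
finger_gap: 0.0684
grip_force: 0.0
('dp', [-0.004, 0.002, 0.228], 'rot', [0.0, -0.0, 0.001], 'rows', 2)
```

View pics/s1.png

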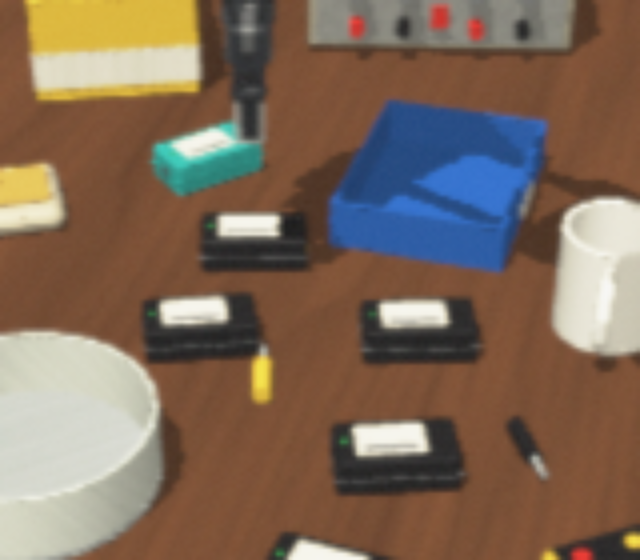

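The gripper hangs above the adaptor at crop (255,240), and the turquoise decoy at (210,155) lies behind it. Descending to grip, then lifting to weigh.

```bash
python3 -m handwheel '[{"dp":[-0.006,0.002,0.12],"rot":[0,0,0],"grip":0.6},{"dp":[-0.006,0.002,0.2],"rot":[0,0,0],"grip":0.6},{"dp":[-0.006,0.002,0.228],"rot":[0,0,0],"grip":0.6},{"dp":[-0.006,0.002,0.228],"rot":[0,0,0],"grip":0.6},{"dp":[-0.006,0.002,0.228],"rot":[0,0,0],"grip":-0.2},{"dp":[-0.006,0.002,0.228],"rot":[0,0,0],"grip":-0.2},{"dp":[-0.006,0.002,0.228],"rot":[0,0,0],"grip":-0.2},{"dp":[-0.006,0.002,0.228],"rot":[0,0,0],"grip":-0.2}]' 40
```

```text
time_s: 3.1
position: [0.5976, -0.3021, 0.0082]
ee_rot: [3.105, 0.465, 0.005]
force: [-0.6, 0.5, 6.3]
finger_gap: 0.0452
grip_force: 44.9
```

```bash
python3 -m handwheel '[{"dp":[0,0,-0.08],"rot":[0,0,0],"grip":-0.2},{"dp":[0,0,-0.16],"rot":[0,0,0],"grip":-0.2},{"dp":[0,0,-0.2],"rot":[0,0,0],"grip":-0.2},{"dp":[0,0,-0.2],"rot":[0,0,0],"grip":-0.2},{"dp":[0,0,-0.2],"rot":[0,0,0],"grip":-0.2},{"dp":[0,0,-0.2],"rot":[0,0,0],"grip":-0.2}]'
cat >> h.py <<'E'
def weigh(n=6):
    f=[]
    for i in range(n): cam("side");f.append(robot.get_state()["force"][2])
    print("fz",np.round(f,2),"grams",round(-np.mean(f)/9.81*1000))
E
python3 -c "
from h import *
weigh()
print(labels(cam('top')))
for y in(-.38,-.46): print(plan(.474,y,.12,0))
print(plan(.666,.034,.12,0),plan(.473,.46,.14,0))"
```

```text
time_s: 3.85
position: [0.5954, -0.3009, 0.1038]
ee_rot: [-3.105, -0.465, 0.004]
force: [0.0, 1.0, -6.0]
finger_gap: 0.0452
grip_force: 43.9
fz [-5.58 -5.73 -5.91 -5.77 -5.82 -5.59] grams 584
[(0.434, -0.069, np.float32(20.6), 48, 33), (0.434, 0.218, np.float32(-7.1), 49, 33), (0.443, 0.061, np.float32(-4.9), 49, 33), (0.452, -0.215, np.float32(18.4), 48, 32), (0.607, -0.175, np.float32(22.4), 49, 33)]
('dp', [-0.28, 0.078, -0.029], 'rot', [-0.0, 0.0, 0.095], 'rows', 3)
('dp', [-0.327, 0.231, -0.029], 'rot', [-0.0, 0.0, 0.095], 'rows', 4)
('dp', [0.33, -0.601, -0.029], 'rot', [-0.0, 0.0, 0.095], 'rows', 6) ('dp', [0.211, -1.528, -0.069], 'rot', [-0.0, 0.0, 0.095], 'rows', 13)
```

584 g, so this is a transformer and goes in the tin's -y slot.

```bash
python3 -c "
from h import *
print(plan(.666,-.036,.12,0))"
```

```text
('dp', [0.289, -0.467, -0.029], 'rot', [-0.0, 0.0, 0.095], 'rows', 5)
```

```bash
python3 -m handwheel '[{"dp":[0.06,-0.1,-0.03],"rot":[0,0,0.03],"grip":-0.2},{"dp":[0.13,-0.21,-0.03],"rot":[0,0,0.06],"grip":-0.2},{"dp":[0.2,-0.32,-0.03],"rot":[0,0,0.095],"grip":-0.2},{"dp":[0.26,-0.42,-0.03],"rot":[0,0,0.095],"grip":-0.2},{"dp":[0.289,-0.467,-0.03],"rot":[0,0,0.095],"grip":-0.2},{"dp":[0.289,-0.467,-0.03],"rot":[0,0,0.095],"grip":-0.2},{"dp":[0.289,-0.467,-0.03],"rot":[0,0,0.095],"grip":-0.2}]'
python3 -c "
from h import *
print(plan(.666,-.036,.014,0)); r=cam('top')
cv2.imwrite('pics/t1.png',rect(r,.09,.5,.8,-.2,.2,.6)[:,:,::-1])"
```

```text
time_s: 5.08
position: [0.666, -0.0364, 0.1207]
ee_rot: [3.141, -0.001, -0.0]
force: [-0.2, -0.4, -5.8]
finger_gap: 0.0453
grip_force: 44.2
('dp', [0.0, -0.001, 0.213], 'rot', [0.0, 0.0, -0.0], 'rows', 2)
```

View pics/t1.png

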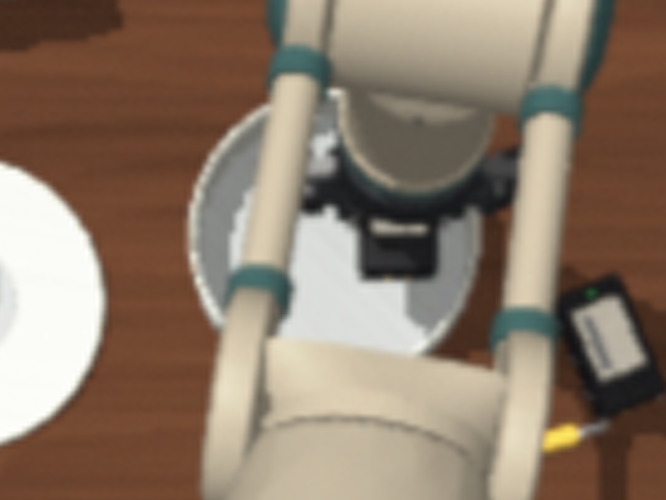

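The adaptor's near end shows at crop (400,250), above the right half of the tin. Lowering and releasing.

```bash
python3 -m handwheel '[{"dp":[0,0,0.1],"rot":[0,0,0],"grip":-0.2},{"dp":[0,0,0.17],"rot":[0,0,0],"grip":-0.2},{"dp":[0,0,0.205],"rot":[0,0,0],"grip":-0.2},{"dp":[0,0,0.213],"rot":[0,0,0],"grip":-0.2},{"dp":[0,0,0.213],"rot":[0,0,0],"grip":-0.2},{"dp":[0,0,0.213],"rot":[0,0,0],"grip":0.36},{"dp":[0,0,0.213],"rot":[0,0,0],"grip":0.36},{"dp":[0,0,0.213],"rot":[0,0,0],"grip":0.36}]'
python3 -m handwheel '[{"dp":[0,0,-0.08],"rot":[0,0,0],"grip":0.36},{"dp":[0,0,-0.2],"rot":[0,0,0],"grip":0.36},{"dp":[0,0,-0.2],"rot":[0,0,0],"grip":0.36}]'
python3 -c "
from h import *
print(plan(.602,-.177,.12,22))"
```

```text
time_s: 6.12
position: [0.6671, -0.036, 0.0157]
ee_rot: [3.141, -0.001, 0.004]
force: [0.4, 0.6, -0.5]
finger_gap: 0.0583
grip_force: 0.0
time_s: 6.5
position: [0.6703, -0.0364, 0.1209]
ee_rot: [3.139, -0.001, 0.02]
force: [-0.5, -0.7, 0.5]
finger_gap: 0.0581
grip_force: 0.0
('dp', [-0.137, 0.281, 0.001], 'rot', [0.001, -0.004, -0.122], 'rows', 3)
```

```bash
python3 -m handwheel '[{"dp":[-0.06,0.12,0],"rot":[0,0,-0.05],"grip":0.6},{"dp":[-0.137,0.281,0],"rot":[0,0,-0.1],"grip":0.6},{"dp":[-0.137,0.281,0],"rot":[0,0,-0.122],"grip":0.6},{"dp":[-0.137,0.281,0],"rot":[0,0,-0.122],"grip":0.6},{"dp":[-0.137,0.281,0],"rot":[0,0,-0.122],"grip":0.6}]'
cat >> h.py <<'E'
def seen():
    r=cam("top");a=labels(r)
    print("labels",[(float(b[0]),float(b[1]),float(b[2])) for b in a],"tin/lid",lid(r))
    r=cam("side");print("side on z=.015",[(np.round(onz(r,d["uv"],.015)[:2],3).tolist(),round(d["score"],2)) for d in robot.pinpoint("adaptor_a_c","side")])
E
python3 -c "
from h import *
seen()
print(plan(.602,-.177,.010,22))"
```

```text
time_s: 7.12
position: [0.5976, -0.1758, 0.1141]
ee_rot: [-3.084, -0.596, -0.0]
force: [-0.5, -1.0, 0.0]
finger_gap: 0.0686
grip_force: 0.0
labels [(0.434, -0.069, 20.0), (0.434, 0.218, -6.699999809265137), (0.443, 0.061, -4.599999904632568), (0.678, -0.416, 48.79999923706055)] tin/lid [(np.float64(0.746), np.float64(-0.294), [185, 208, 21605]), (np.float64(0.676), np.float64(-0.002), [188, 191, 22608]), (np.float64(0.632), np.float64(0.241), [192, 191, 27012])]
side on z=.015 [([0.433, -0.079], 0.68)]
('dp', [0.006, 0.007, 0.208], 'rot', [-0.0, -0.0, -0.0], 'rows', 2)
```

```bash
python3 -m handwheel '[{"dp":[0.003,0.003,0.1],"rot":[0,0,0],"grip":0.6},{"dp":[0.003,0.003,0.18],"rot":[0,0,0],"grip":0.6},{"dp":[0.003,0.003,0.21],"rot":[0,0,0],"grip":0.6},{"dp":[0.003,0.003,0.21],"rot":[0,0,0],"grip":0.6},{"dp":[0.003,0.003,0.21],"rot":[0,0,0],"grip":-0.2},{"dp":[0.003,0.003,0.21],"rot":[0,0,0],"grip":-0.2},{"dp":[0.003,0.003,0.21],"rot":[0,0,0],"grip":-0.2},{"dp":[0.003,0.003,0.21],"rot":[0,0,0],"grip":-0.2}]' 40
python3 -m handwheel '[{"dp":[0,0,-0.08],"rot":[0,0,0],"grip":-0.2},{"dp":[0,0,-0.16],"rot":[0,0,0],"grip":-0.2},{"dp":[0,0,-0.22],"rot":[0,0,0],"grip":-0.2},{"dp":[0,0,-0.22],"rot":[0,0,0],"grip":-0.2},{"dp":[0,0,-0.22],"rot":[0,0,0],"grip":-0.2}]'
python3 -c "
from h import *
weigh()
seen()
for y in(-.38,-.46): print(plan(.474,y,.12,0))
print(plan(.666,.034,.12,0))
print(plan(.473,.38,.12,0))"
```

```text
time_s: 8.28
position: [0.601, -0.1778, 0.0113]
ee_rot: [3.082, 0.596, 0.006]
force: [-0.1, 0.6, 6.2]
finger_gap: 0.0449
grip_force: 43.3
time_s: 8.9
position: [0.5986, -0.1769, 0.1184]
ee_rot: [-3.083, -0.597, 0.002]
force: [-0.8, 0.9, -0.8]
finger_gap: 0.0454
grip_force: 42.5
fz [-0.47 -1.19 -0.54 -0.94 -0.73 -0.15] grams 68
labels [(0.434, -0.069, 20.0), (0.434, 0.218, -6.699999809265137), (0.443, 0.061, -4.599999904632568)] tin/lid [(np.float64(0.748), np.float64(-0.299), [188, 203, 21595]), (np.float64(0.676), np.float64(-0.002), [188, 191, 22600]), (np.float64(0.632), np.float64(0.241), [192, 191, 27012])]
side on z=.015 [([0.431, -0.069], 0.57)]
('dp', [-0.384, 0.283, -0.002], 'rot', [-0.0, 0.0, 0.122], 'rows', 4)
('dp', [-0.444, 0.431, -0.002], 'rot', [-0.0, 0.0, 0.122], 'rows', 5)
('dp', [0.281, -0.342, -0.002], 'rot', [-0.0, 0.0, 0.122], 'rows', 4)
('dp', [0.181, -1.128, -0.002], 'rot', [-0.0, 0.0, 0.122], 'rows', 10)
```

68 g, so it's an empty shell for the yellow tray.

```bash
python3 -m handwheel '[{"dp":[0.015,-0.1,0],"rot":[0,0,0.03],"grip":-0.2},{"dp":[0.03,-0.2,0],"rot":[0,0,0.06],"grip":-0.2},{"dp":[0.045,-0.32,0],"rot":[0,0,0.09],"grip":-0.2},{"dp":[0.06,-0.44,0],"rot":[0,0,0.122],"grip":-0.2},{"dp":[0.08,-0.56,0],"rot":[0,0,0.122],"grip":-0.2},{"dp":[0.1,-0.68,0],"rot":[0,0,0.122],"grip":-0.2},{"dp":[0.12,-0.8,0],"rot":[0,0,0.122],"grip":-0.2},{"dp":[0.14,-0.92,0],"rot":[0,0,0.122],"grip":-0.2}]'
python3 -c "
from h import *
print(plan(.473,.46,.12,0))"
```

```text
time_s: 10.35
position: [0.4923, 0.2776, 0.1195]
ee_rot: [-3.141, 0.001, -0.001]
force: [1.4, 0.2, -0.2]
finger_gap: 0.0455
grip_force: 42.5
('dp', [-0.039, -0.365, -0.001], 'rot', [-0.0, -0.0, -0.0], 'rows', 3)
```

```bash
python3 -m handwheel '[{"dp":[-0.02,-0.11,0],"rot":[0,0,0],"grip":-0.2},{"dp":[-0.035,-0.22,0],"rot":[0,0,0],"grip":-0.2},{"dp":[-0.039,-0.3,0],"rot":[0,0,0],"grip":-0.2},{"dp":[-0.039,-0.345,0],"rot":[0,0,0],"grip":-0.2},{"dp":[-0.039,-0.345,0],"rot":[0,0,0],"grip":-0.2},{"dp":[-0.039,-0.345,0],"rot":[0,0,0],"grip":-0.2},{"dp":[-0.039,-0.345,0],"rot":[0,0,0],"grip":-0.2}]'
python3 -c "
from h import *
print(plan(.473,.46,.017,0)); r=cam('side')
cv2.imwrite('pics/y1.png',cv2.resize(r['frame'][200:384,100:320],None,fx=3,fy=3)[:,:,::-1])
cam('top');print([d['uv'] for d in robot.recognise('tray_yellow','top')])"
```

```text
time_s: 11.22
position: [0.4737, 0.4466, 0.1193]
ee_rot: [3.141, -0.004, -0.0]
force: [-0.4, -0.2, -0.7]
finger_gap: 0.0451
grip_force: 42.5
('dp', [-0.001, -0.027, 0.205], 'rot', [0.0, 0.0, -0.001], 'rows', 2)
[[121.4, 204.5]]
```

View pics/y1.png

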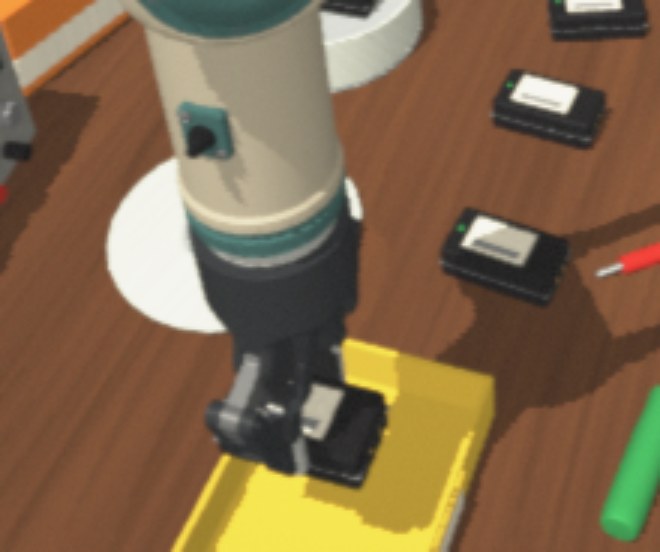

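The adaptor hangs level over the tray at crop (345,430). Lowering.

```bash
python3 -m handwheel '[{"dp":[0,-0.027,0.08],"rot":[0,0,0],"grip":-0.2},{"dp":[0,-0.027,0.16],"rot":[0,0,0],"grip":-0.2},{"dp":[0,-0.027,0.195],"rot":[0,0,0],"grip":-0.2},{"dp":[0,-0.027,0.205],"rot":[0,0,0],"grip":-0.2},{"dp":[0,-0.027,0.205],"rot":[0,0,0],"grip":-0.2},{"dp":[0,-0.027,0.205],"rot":[0,0,0],"grip":0.32},{"dp":[0,-0.027,0.205],"rot":[0,0,0],"grip":0.32},{"dp":[0,-0.027,0.205],"rot":[0,0,0],"grip":0.32}]'
python3 -m handwheel '[{"dp":[0,0,-0.08],"rot":[0,0,0],"grip":0.32},{"dp":[0,0,-0.2],"rot":[0,0,0],"grip":0.32},{"dp":[0,0,-0.2],"rot":[0,0,0],"grip":0.32},{"dp":[0,0,-0.2],"rot":[0,0,0],"grip":0.6}]'
python3 -c "
from h import *
seen()
print(plan(.429,.219,.12,-7))"
```

```text
time_s: 12.38
position: [0.4737, 0.462, 0.0175]
ee_rot: [-3.141, 0.001, -0.002]
force: [-0.2, -0.6, -0.1]
finger_gap: 0.0561
grip_force: 0.0
time_s: 12.88
position: [0.4731, 0.4615, 0.117]
ee_rot: [-3.142, 0.001, -0.0]
force: [0.4, -1.0, -0.4]
finger_gap: 0.0684
grip_force: 0.0
labels [(0.434, -0.069, 20.0), (0.434, 0.217, -6.699999809265137), (0.443, 0.061, -4.800000190734863), (0.452, -0.215, 17.799999237060547), (0.679, -0.414, 49.900001525878906)] tin/lid [(np.float64(0.676), np.float64(-0.002), [188, 191, 23344]), (np.float64(0.632), np.float64(0.241), [192, 191, 27255])]
side on z=.015 [([0.435, -0.081], 0.94), ([0.462, 0.436], 0.6)]
('dp', [-0.086, 0.484, -0.009], 'rot', [0.001, 0.001, 0.039], 'rows', 4)
```

```bash
python3 -m handwheel '[{"dp":[-0.03,0.12,0],"rot":[0,0,0.039],"grip":0.6},{"dp":[-0.06,0.24,0],"rot":[0,0,0.039],"grip":0.6},{"dp":[-0.08,0.36,0],"rot":[0,0,0.039],"grip":0.6},{"dp":[-0.086,0.44,0],"rot":[0,0,0.039],"grip":0.6},{"dp":[-0.086,0.484,0],"rot":[0,0,0.039],"grip":0.6},{"dp":[-0.086,0.484,0],"rot":[0,0,0.039],"grip":0.6},{"dp":[-0.086,0.484,0],"rot":[0,0,0.039],"grip":0.6},{"dp":[-0.086,0.484,0],"rot":[0,0,0.039],"grip":0.6}]'
python3 -c "
from h import *
print(plan(.429,.218,.011,-7))"
```

```text
time_s: 14.02
position: [0.4303, 0.2206, 0.1165]
ee_rot: [-3.136, 0.192, 0.001]
force: [0.1, 0.2, 0.4]
finger_gap: 0.0683
grip_force: 0.0
('dp', [-0.002, 0.006, 0.211], 'rot', [-0.0, 0.0, -0.0], 'rows', 2)
```

```bash
python3 -m handwheel '[{"dp":[-0.002,0.004,0.1],"rot":[0,0,0],"grip":0.6},{"dp":[-0.002,0.004,0.18],"rot":[0,0,0],"grip":0.6},{"dp":[-0.002,0.004,0.21],"rot":[0,0,0],"grip":0.6},{"dp":[-0.002,0.004,0.21],"rot":[0,0,0],"grip":0.6},{"dp":[-0.002,0.004,0.21],"rot":[0,0,0],"grip":-0.2},{"dp":[-0.002,0.004,0.21],"rot":[0,0,0],"grip":-0.2},{"dp":[-0.002,0.004,0.21],"rot":[0,0,0],"grip":-0.2},{"dp":[-0.002,0.004,0.21],"rot":[0,0,0],"grip":-0.2}]' 40
python3 -m handwheel '[{"dp":[0,0,-0.08],"rot":[0,0,0],"grip":-0.2},{"dp":[0,0,-0.16],"rot":[0,0,0],"grip":-0.2},{"dp":[0,0,-0.22],"rot":[0,0,0],"grip":-0.2},{"dp":[0,0,-0.22],"rot":[0,0,0],"grip":-0.2},{"dp":[0,0,-0.22],"rot":[0,0,0],"grip":-0.2}]'
python3 -c "
from h import *
weigh()
seen()
print('B',plan(.474,-.381,.12,0))
print('T',plan(.666,.034,.12,0))
print('Y',plan(.473,.384,.12,0))"
```

```text
time_s: 15.02
position: [0.4298, 0.2184, 0.0127]
ee_rot: [-3.134, 0.194, -0.003]
force: [0.2, 2.2, 6.0]
finger_gap: 0.0448
grip_force: 43.1
time_s: 15.65
position: [0.4278, 0.2173, 0.1206]
ee_rot: [3.134, -0.194, -0.004]
force: [-0.0, 0.4, -2.8]
finger_gap: 0.045
grip_force: 42.4
fz [-2.57 -1.24 -2.34 -1.84 -2.72 -2.65] grams 227
labels [(0.221, 0.079, 37.599998474121094), (0.434, -0.069, 20.0), (0.443, 0.061, -4.800000190734863), (0.452, -0.215, 18.399999618530273), (0.679, -0.414, 49.79999923706055)] tin/lid [(np.float64(0.674), np.float64(-0.002), [189, 194, 23735]), (np.float64(0.632), np.float64(0.241), [192, 191, 27346])]
side on z=.015 [([0.434, -0.065], 0.56)]
B ('dp', [0.237, 1.177, 0.003], 'rot', [0.0, 0.0, -0.039], 'rows', 10)
T ('dp', [0.516, 0.307, 0.003], 'rot', [0.0, 0.0, -0.039], 'rows', 5)
Y ('dp', [0.047, -0.341, 0.003], 'rot', [0.0, 0.0, -0.039], 'rows', 3)
```

227 g, so it's switch-mode and goes in blue.

```bash
python3 -m handwheel '[{"dp":[0.02,0.1,0],"rot":[0,0,-0.039],"grip":-0.2},{"dp":[0.04,0.22,0],"rot":[0,0,-0.039],"grip":-0.2},{"dp":[0.06,0.34,0],"rot":[0,0,-0.039],"grip":-0.2},{"dp":[0.08,0.46,0],"rot":[0,0,-0.039],"grip":-0.2},{"dp":[0.11,0.58,0],"rot":[0,0,-0.039],"grip":-0.2},{"dp":[0.14,0.7,0],"rot":[0,0,-0.039],"grip":-0.2},{"dp":[0.17,0.82,0],"rot":[0,0,-0.039],"grip":-0.2},{"dp":[0.2,0.94,0],"rot":[0,0,-0.039],"grip":-0.2}]'
python3 -c "
from h import *
print(plan(.474,-.457,.12,0))"
```

```text
time_s: 17.1
position: [0.4705, -0.263, 0.1218]
ee_rot: [3.142, -0.002, 0.001]
force: [1.8, 0.6, -1.8]
finger_gap: 0.0448
grip_force: 42.4
('dp', [0.008, 0.388, 0.004], 'rot', [0.0, -0.0, -0.0], 'rows', 4)
```

```bash
python3 -m handwheel '[{"dp":[0.0,0.11,0],"rot":[0,0,0],"grip":-0.2},{"dp":[0.0,0.22,0],"rot":[0,0,0],"grip":-0.2},{"dp":[0.0,0.32,0],"rot":[0,0,0],"grip":-0.2},{"dp":[0.0,0.36,0],"rot":[0,0,0],"grip":-0.2},{"dp":[0.0,0.365,0],"rot":[0,0,0],"grip":-0.2},{"dp":[0.0,0.365,0],"rot":[0,0,0],"grip":-0.2},{"dp":[0.0,0.365,0],"rot":[0,0,0],"grip":-0.2},{"dp":[0,0.365,0],"rot":[0,0,0],"grip":-0.2}]'
python3 -c "
from h import *
print(plan(.474,-.457,.018,0))"
```

```text
time_s: 18.1
position: [0.4705, -0.4421, 0.1221]
ee_rot: [-3.141, -0.001, -0.0]
force: [0.1, 0.2, -2.0]
finger_gap: 0.0452
grip_force: 42.5
('dp', [0.007, 0.03, 0.208], 'rot', [-0.0, -0.0, 0.0], 'rows', 2)
```

```bash
python3 -m handwheel '[{"dp":[0.007,0.03,0.08],"rot":[0,0,0],"grip":-0.2},{"dp":[0.007,0.03,0.16],"rot":[0,0,0],"grip":-0.2},{"dp":[0.007,0.03,0.198],"rot":[0,0,0],"grip":-0.2},{"dp":[0.007,0.03,0.208],"rot":[0,0,0],"grip":-0.2},{"dp":[0.007,0.03,0.208],"rot":[0,0,0],"grip":-0.2},{"dp":[0.007,0.03,0.208],"rot":[0,0,0],"grip":0.32},{"dp":[0.007,0.03,0.208],"rot":[0,0,0],"grip":0.32},{"dp":[0.007,0.03,0.208],"rot":[0,0,0],"grip":0.32}]'
python3 -m handwheel '[{"dp":[0,0,-0.08],"rot":[0,0,0],"grip":0.32},{"dp":[0,0,-0.2],"rot":[0,0,0],"grip":0.32},{"dp":[0,0,-0.2],"rot":[0,0,0],"grip":0.32},{"dp":[0,0,-0.2],"rot":[0,0,0],"grip":0.6}]'
python3 -c "
from h import *
seen()
print(plan(.447,-.217,.12,18))"
```

```text
time_s: 19.1
position: [0.4741, -0.4588, 0.0186]
ee_rot: [3.14, -0.001, 0.002]
force: [0.3, 0.0, 0.8]
finger_gap: 0.0561
grip_force: 0.0
time_s: 19.6
position: [0.4736, -0.4582, 0.1181]
ee_rot: [3.141, -0.001, 0.001]
force: [0.2, 0.3, -0.0]
finger_gap: 0.0685
grip_force: 0.0
labels [(0.221, 0.079, 37.400001525878906), (0.355, -0.529, -58.5), (0.434, -0.069, 20.0), (0.443, 0.061, -4.599999904632568), (0.452, -0.215, 17.700000762939453), (0.479, -0.458, 1.5), (0.481, 0.464, 0.0), (0.679, -0.414, 49.400001525878906)] tin/lid [(np.float64(0.676), np.float64(-0.002), [188, 191, 23310]), (np.float64(0.632), np.float64(0.241), [192, 191, 27249])]
side on z=.015 [([0.432, -0.065], 0.72)]
('dp', [-0.052, -0.481, -0.007], 'rot', [-0.001, 0.001, -0.1], 'rows', 4)
```

```bash
python3 -m handwheel '[{"dp":[-0.01,-0.12,0],"rot":[0,0,-0.04],"grip":0.6},{"dp":[-0.02,-0.24,0],"rot":[0,0,-0.08],"grip":0.6},{"dp":[-0.04,-0.36,0],"rot":[0,0,-0.1],"grip":0.6},{"dp":[-0.052,-0.45,0],"rot":[0,0,-0.1],"grip":0.6},{"dp":[-0.052,-0.481,0],"rot":[0,0,-0.1],"grip":0.6},{"dp":[-0.052,-0.481,0],"rot":[0,0,-0.1],"grip":0.6},{"dp":[-0.052,-0.481,0],"rot":[0,0,-0.1],"grip":0.6},{"dp":[-0.052,-0.481,0],"rot":[0,0,-0.1],"grip":0.6}]'
python3 -c "
from h import *
print(plan(.447,-.217,.011,18))"
```

```text
time_s: 20.75
position: [0.4484, -0.2194, 0.1176]
ee_rot: [3.103, 0.488, 0.0]
force: [-0.4, -0.1, 0.9]
finger_gap: 0.0683
grip_force: 0.0
('dp', [-0.001, -0.005, 0.213], 'rot', [0.0, -0.0, -0.001], 'rows', 2)
```

```bash
python3 -m handwheel '[{"dp":[-0.001,-0.004,0.1],"rot":[0,0,0],"grip":0.6},{"dp":[-0.001,-0.004,0.18],"rot":[0,0,0],"grip":0.6},{"dp":[-0.001,-0.004,0.212],"rot":[0,0,0],"grip":0.6},{"dp":[-0.001,-0.004,0.212],"rot":[0,0,0],"grip":0.6},{"dp":[-0.001,-0.004,0.212],"rot":[0,0,0],"grip":-0.2},{"dp":[-0.001,-0.004,0.212],"rot":[0,0,0],"grip":-0.2},{"dp":[-0.001,-0.004,0.212],"rot":[0,0,0],"grip":-0.2},{"dp":[-0.001,-0.004,0.212],"rot":[0,0,0],"grip":-0.2}]' 40
python3 -m handwheel '[{"dp":[0,0,-0.08],"rot":[0,0,0],"grip":-0.2},{"dp":[0,0,-0.16],"rot":[0,0,0],"grip":-0.2},{"dp":[0,0,-0.22],"rot":[0,0,0],"grip":-0.2},{"dp":[0,0,-0.22],"rot":[0,0,0],"grip":-0.2},{"dp":[0,0,-0.22],"rot":[0,0,0],"grip":-0.2}]'
python3 -c "
from h import *
weigh()
seen()
print('B',plan(.474,-.381,.12,0))
print('T',plan(.666,.034,.12,0))
print('Y',plan(.473,.384,.12,0))"
```

```text
time_s: 21.75
position: [0.4476, -0.2168, 0.0128]
ee_rot: [3.101, 0.49, 0.003]
force: [-0.4, -1.2, 6.2]
finger_gap: 0.0453
grip_force: 43.1
time_s: 22.38
position: [0.446, -0.2155, 0.1209]
ee_rot: [-3.102, -0.49, 0.002]
force: [-0.1, 1.1, -0.8]
finger_gap: 0.045
grip_force: 42.4
fz [-0.88 -1.28 -1.24 -0.47 -1.31 -0.63] grams 99
labels [(0.221, 0.079, 37.400001525878906), (0.434, -0.069, 20.0), (0.443, 0.061, -4.599999904632568), (0.481, 0.464, 0.0), (0.679, -0.414, 49.900001525878906)] tin/lid [(np.float64(0.676), np.float64(-0.002), [188, 191, 23321]), (np.float64(0.632), np.float64(0.241), [192, 191, 27248])]
side on z=.015 [([0.432, -0.064], 0.62)]
B ('dp', [-0.05, 0.331, 0.003], 'rot', [-0.0, 0.0, 0.1], 'rows', 3)
T ('dp', [0.571, -0.34, 0.003], 'rot', [-0.0, 0.0, 0.1], 'rows', 6)
Y ('dp', [0.42, -1.125, 0.003], 'rot', [-0.0, 0.0, 0.1], 'rows', 10)
```

About 99 g with noise, so it's a shell (nowhere near 200 g) and goes in yellow.

```bash
python3 -m handwheel '[{"dp":[0.04,-0.1,0],"rot":[0,0,0.03],"grip":-0.2},{"dp":[0.08,-0.2,0],"rot":[0,0,0.06],"grip":-0.2},{"dp":[0.12,-0.32,0],"rot":[0,0,0.1],"grip":-0.2},{"dp":[0.16,-0.43,0],"rot":[0,0,0.1],"grip":-0.2},{"dp":[0.2,-0.54,0],"rot":[0,0,0.1],"grip":-0.2},{"dp":[0.24,-0.65,0],"rot":[0,0,0.1],"grip":-0.2},{"dp":[0.28,-0.76,0],"rot":[0,0,0.1],"grip":-0.2},{"dp":[0.32,-0.86,0],"rot":[0,0,0.1],"grip":-0.2}]'
python3 -c "
from h import *
cam('side');cam('side')
print(plan(.473,.384,.12,0))"
```

```text
time_s: 23.82
position: [0.4663, 0.2444, 0.1219]
ee_rot: [3.142, 0.0, 0.001]
force: [1.1, -1.1, -0.7]
finger_gap: 0.0451
grip_force: 42.3
('dp', [0.013, -0.273, 0.005], 'rot', [-0.001, -0.001, 0.001], 'rows', 3)
```

```bash
python3 -m handwheel '[{"dp":[0.005,-0.1,0],"rot":[0,0,0],"grip":-0.2},{"dp":[0.013,-0.2,0],"rot":[0,0,0],"grip":-0.2},{"dp":[0.013,-0.255,0],"rot":[0,0,0],"grip":-0.2},{"dp":[0.013,-0.273,0],"rot":[0,0,0],"grip":-0.2},{"dp":[0.013,-0.273,0],"rot":[0,0,0],"grip":-0.2},{"dp":[0.013,-0.273,0],"rot":[0,0,0],"grip":-0.2},{"dp":[0.013,-0.273,0],"rot":[0,0,0],"grip":-0.2}]'
python3 -c "
from h import *
print(plan(.473,.384,.018,0))"
```

```text
time_s: 24.8
position: [0.4732, 0.3776, 0.1219]
ee_rot: [3.141, -0.003, -0.0]
force: [0.0, 0.1, 0.0]
finger_gap: 0.045
grip_force: 42.3
('dp', [-0.0, -0.013, 0.208], 'rot', [0.0, 0.0, -0.001], 'rows', 2)
```

```bash
python3 -m handwheel '[{"dp":[0,-0.011,0.08],"rot":[0,0,0],"grip":-0.2},{"dp":[0,-0.011,0.16],"rot":[0,0,0],"grip":-0.2},{"dp":[0,-0.011,0.198],"rot":[0,0,0],"grip":-0.2},{"dp":[0,-0.011,0.208],"rot":[0,0,0],"grip":-0.2},{"dp":[0,-0.011,0.208],"rot":[0,0,0],"grip":-0.2},{"dp":[0,-0.011,0.208],"rot":[0,0,0],"grip":0.32},{"dp":[0,-0.011,0.208],"rot":[0,0,0],"grip":0.32},{"dp":[0,-0.011,0.208],"rot":[0,0,0],"grip":0.32}]'
python3 -m handwheel '[{"dp":[0,0,-0.08],"rot":[0,0,0],"grip":0.32},{"dp":[0,0,-0.2],"rot":[0,0,0],"grip":0.32},{"dp":[0,0,-0.2],"rot":[0,0,0],"grip":0.32},{"dp":[0,0,-0.2],"rot":[0,0,0],"grip":0.6}]'
python3 -c "
from h import *
seen()
print(plan(.438,.061,.12,-5))"
```

```text
time_s: 25.8
position: [0.4734, 0.3845, 0.0183]
ee_rot: [-3.141, 0.001, -0.001]
force: [-0.1, 0.1, 0.3]
finger_gap: 0.0563
grip_force: 0.0
time_s: 26.3
position: [0.4727, 0.3841, 0.1177]
ee_rot: [3.141, -0.001, -0.0]
force: [0.1, 0.3, -0.2]
finger_gap: 0.0684
grip_force: 0.0
labels [(0.434, -0.069, 20.0), (0.443, 0.061, -4.800000190734863), (0.479, -0.46, 0.0), (0.679, -0.414, 49.79999923706055)] tin/lid [(np.float64(0.674), np.float64(-0.002), [189, 194, 23743]), (np.float64(0.632), np.float64(0.241), [192, 191, 27344])]
side on z=.015 [([0.436, -0.064], 0.63)]
('dp', [-0.068, 0.645, -0.006], 'rot', [0.001, 0.001, 0.028], 'rows', 6)
```

```bash
python3 -m handwheel '[{"dp":[-0.01,0.12,0],"rot":[0,0,0.028],"grip":0.6},{"dp":[-0.03,0.24,0],"rot":[0,0,0.028],"grip":0.6},{"dp":[-0.05,0.36,0],"rot":[0,0,0.028],"grip":0.6},{"dp":[-0.06,0.48,0],"rot":[0,0,0.028],"grip":0.6},{"dp":[-0.068,0.6,0],"rot":[0,0,0.028],"grip":0.6},{"dp":[-0.068,0.645,0],"rot":[0,0,0.028],"grip":0.6},{"dp":[-0.068,0.645,0],"rot":[0,0,0.028],"grip":0.6},{"dp":[-0.068,0.645,0],"rot":[0,0,0.028],"grip":0.6}]'
python3 -c "
from h import *
cam('side');cam('side')
print(plan(.438,.061,.011,-5))"
```

```text
time_s: 27.45
position: [0.4385, 0.0623, 0.1172]
ee_rot: [-3.138, 0.14, 0.002]
force: [-0.5, -0.2, 0.6]
finger_gap: 0.0683
grip_force: 0.0
('dp', [-0.001, 0.004, 0.213], 'rot', [-0.0, 0.0, -0.0], 'rows', 2)
```

```bash
python3 -m handwheel '[{"dp":[-0.001,0.003,0.1],"rot":[0,0,0],"grip":0.6},{"dp":[-0.001,0.003,0.18],"rot":[0,0,0],"grip":0.6},{"dp":[-0.001,0.003,0.212],"rot":[0,0,0],"grip":0.6},{"dp":[-0.001,0.003,0.212],"rot":[0,0,0],"grip":0.6},{"dp":[-0.001,0.003,0.212],"rot":[0,0,0],"grip":-0.2},{"dp":[-0.001,0.003,0.212],"rot":[0,0,0],"grip":-0.2},{"dp":[-0.001,0.003,0.212],"rot":[0,0,0],"grip":-0.2},{"dp":[-0.001,0.003,0.212],"rot":[0,0,0],"grip":-0.2}]' 40
python3 -m handwheel '[{"dp":[0,0,-0.08],"rot":[0,0,0],"grip":-0.2},{"dp":[0,0,-0.16],"rot":[0,0,0],"grip":-0.2},{"dp":[0,0,-0.22],"rot":[0,0,0],"grip":-0.2},{"dp":[0,0,-0.22],"rot":[0,0,0],"grip":-0.2},{"dp":[0,0,-0.22],"rot":[0,0,0],"grip":-0.2}]'
python3 -c "
from h import *
weigh()
seen()
print('B',plan(.474,-.381,.12,0))
print('T',plan(.666,.034,.12,0))
print('Y',plan(.473,.384,.12,0))"
```

```text
time_s: 28.55
position: [0.4391, 0.0609, 0.0128]
ee_rot: [-3.138, 0.14, -0.004]
force: [-0.3, 4.1, 6.4]
finger_gap: 0.0453
grip_force: 42.8
time_s: 29.18
position: [0.4366, 0.0602, 0.1203]
ee_rot: [3.138, -0.139, -0.005]
force: [-1.2, 0.0, -4.8]
finger_gap: 0.0451
grip_force: 45.6
fz [-4.8  -5.87 -5.28 -4.54 -4.73 -5.3 ] grams 518
labels [(0.222, 0.079, 36.900001525878906), (0.435, -0.069, 20.0), (0.478, -0.46, 0.0), (0.478, 0.385, 0.0), (0.481, 0.464, 0.0), (0.679, -0.414, 49.400001525878906)] tin/lid [(np.float64(0.676), np.float64(-0.002), [189, 191, 23471]), (np.float64(0.632), np.float64(0.241), [192, 191, 27276])]
side on z=.015 [([0.432, -0.072], 0.48)]
B ('dp', [0.15, 0.873, 0.003], 'rot', [0.0, 0.0, -0.028], 'rows', 8)
T ('dp', [0.459, 0.012, 0.003], 'rot', [0.0, 0.0, -0.028], 'rows', 4)
Y ('dp', [0.012, -0.651, 0.003], 'rot', [0.0, 0.0, -0.028], 'rows', 6)
```

518 g, the second transformer, so it goes in the tin's +y slot.

```bash
python3 -m handwheel '[{"dp":[0.11,0.003,0],"rot":[0,0,-0.028],"grip":-0.2},{"dp":[0.22,0.006,0],"rot":[0,0,-0.028],"grip":-0.2},{"dp":[0.33,0.01,0],"rot":[0,0,-0.028],"grip":-0.2},{"dp":[0.43,0.012,0],"rot":[0,0,-0.028],"grip":-0.2},{"dp":[0.459,0.012,0],"rot":[0,0,-0.028],"grip":-0.2},{"dp":[0.459,0.012,0],"rot":[0,0,-0.028],"grip":-0.2},{"dp":[0.459,0.012,0],"rot":[0,0,-0.028],"grip":-0.2}]'
python3 -c "
from h import *
cam('side');cam('side')
print(plan(.666,.035,.017,0))"
```

```text
time_s: 30.5
position: [0.6641, 0.0344, 0.1213]
ee_rot: [-3.141, 0.001, 0.005]
force: [-1.6, -0.4, -4.9]
finger_gap: 0.0446
grip_force: 45.5
('dp', [0.003, -0.001, 0.21], 'rot', [-0.0, 0.0, -0.0], 'rows', 2)
```

```bash
python3 -m handwheel '[{"dp":[0.003,-0.001,0.1],"rot":[0,0,0],"grip":-0.2},{"dp":[0.003,-0.001,0.17],"rot":[0,0,0],"grip":-0.2},{"dp":[0.003,-0.001,0.2],"rot":[0,0,0],"grip":-0.2},{"dp":[0.003,-0.001,0.21],"rot":[0,0,0],"grip":-0.2},{"dp":[0.003,-0.001,0.21],"rot":[0,0,0],"grip":-0.2},{"dp":[0.003,-0.001,0.21],"rot":[0,0,0],"grip":0.34},{"dp":[0.003,-0.001,0.21],"rot":[0,0,0],"grip":0.34},{"dp":[0.003,-0.001,0.21],"rot":[0,0,0],"grip":0.34}]'
python3 -m handwheel '[{"dp":[0,0,-0.08],"rot":[0,0,0],"grip":0.34},{"dp":[0,0,-0.2],"rot":[0,0,0],"grip":0.34},{"dp":[0,0,-0.2],"rot":[0,0,0],"grip":0.34},{"dp":[0,0,-0.2],"rot":[0,0,0],"grip":0.6}]'
python3 -c "
from h import *
seen()
print(plan(.430,-.071,.12,20))"
```

```text
time_s: 31.6
position: [0.6687, 0.0345, 0.0181]
ee_rot: [3.141, -0.001, 0.004]
force: [-0.2, 0.7, -0.4]
finger_gap: 0.0572
grip_force: 0.0
time_s: 32.1
position: [0.6676, 0.0345, 0.1172]
ee_rot: [3.141, -0.001, 0.001]
force: [-0.5, -0.0, 0.0]
finger_gap: 0.0684
grip_force: 0.0
labels [(0.434, -0.069, 20.0), (0.478, -0.46, 0.0), (0.478, 0.385, 0.0), (0.481, 0.463, 0.0), (0.679, -0.414, 49.79999923706055)] tin/lid []
side on z=.015 [([0.427, -0.071], 0.55), ([0.465, 0.436], 0.46)]
('dp', [-0.473, 0.212, -0.008], 'rot', [-0.0, 0.001, -0.111], 'rows', 5)
```

```bash
python3 -m handwheel '[{"dp":[-0.1,0.05,0],"rot":[0,0,-0.04],"grip":0.6},{"dp":[-0.2,0.09,0],"rot":[0,0,-0.08],"grip":0.6},{"dp":[-0.3,0.13,0],"rot":[0,0,-0.111],"grip":0.6},{"dp":[-0.4,0.18,0],"rot":[0,0,-0.111],"grip":0.6},{"dp":[-0.473,0.212,0],"rot":[0,0,-0.111],"grip":0.6},{"dp":[-0.473,0.212,0],"rot":[0,0,-0.111],"grip":0.6},{"dp":[-0.473,0.212,0],"rot":[0,0,-0.111],"grip":0.6},{"dp":[-0.473,0.212,0],"rot":[0,0,-0.111],"grip":0.6}]'
python3 -c "
from h import *
cam('side');seen()
print(plan(.430,-.071,.011,20))"
```

```text
time_s: 33.25
position: [0.4323, -0.0711, 0.1166]
ee_rot: [3.094, 0.545, 0.001]
force: [0.2, -0.1, 0.2]
finger_gap: 0.0684
grip_force: 0.0
labels [(0.221, 0.079, 37.599998474121094), (0.478, 0.385, 0.0), (0.479, -0.46, 0.0), (0.481, 0.463, 0.0), (0.679, -0.414, 49.79999923706055)] tin/lid [(np.float64(0.674), np.float64(-0.002), [189, 194, 19499]), (np.float64(0.632), np.float64(0.241), [192, 191, 27336])]
side on z=.015 [([0.434, -0.059], 0.61)]
('dp', [-0.003, -0.001, 0.211], 'rot', [-0.0, 0.0, -0.0], 'rows', 2)
```

```bash
python3 -m handwheel '[{"dp":[-0.003,-0.001,0.1],"rot":[0,0,0],"grip":0.6},{"dp":[-0.003,-0.001,0.18],"rot":[0,0,0],"grip":0.6},{"dp":[-0.003,-0.001,0.211],"rot":[0,0,0],"grip":0.6},{"dp":[-0.003,-0.001,0.211],"rot":[0,0,0],"grip":0.6},{"dp":[-0.003,-0.001,0.211],"rot":[0,0,0],"grip":-0.2},{"dp":[-0.003,-0.001,0.211],"rot":[0,0,0],"grip":-0.2},{"dp":[-0.003,-0.001,0.211],"rot":[0,0,0],"grip":-0.2},{"dp":[-0.003,-0.001,0.211],"rot":[0,0,0],"grip":-0.2}]' 40
python3 -m handwheel '[{"dp":[0,0,-0.08],"rot":[0,0,0],"grip":-0.2},{"dp":[0,0,-0.16],"rot":[0,0,0],"grip":-0.2},{"dp":[0,0,-0.22],"rot":[0,0,0],"grip":-0.2},{"dp":[0,0,-0.22],"rot":[0,0,0],"grip":-0.2},{"dp":[0,0,-0.22],"rot":[0,0,0],"grip":-0.2}]'
python3 -c "
from h import *
weigh()
seen()
print('B',plan(.474,-.381,.12,0))"
```

```text
time_s: 34.45
position: [0.4306, -0.0715, 0.0122]
ee_rot: [3.093, 0.544, 0.003]
force: [-0.2, 0.8, 7.4]
finger_gap: 0.0449
grip_force: 42.5
time_s: 35.08
position: [0.4285, -0.071, 0.1203]
ee_rot: [-3.093, -0.544, 0.003]
force: [-0.1, 0.9, -2.3]
finger_gap: 0.0451
grip_force: 42.6
fz [-2.04 -1.98 -1.18 -2.   -1.37 -3.24] grams 201
labels [(0.221, 0.079, 37.599998474121094), (0.478, 0.385, 0.0), (0.479, -0.46, 0.0), (0.481, 0.463, 0.0), (0.679, -0.414, 49.79999923706055)] tin/lid [(np.float64(0.674), np.float64(-0.002), [189, 194, 19540]), (np.float64(0.632), np.float64(0.241), [192, 191, 27342])]
side on z=.015 [([0.468, -0.23], 0.79)]
B ('dp', [-0.127, 0.613, 0.002], 'rot', [-0.0, 0.0, 0.111], 'rows', 6)
```

201 g, so it's switch-mode and goes in blue's second slot.

```bash
python3 -m handwheel '[{"dp":[-0.02,0.1,0],"rot":[0,0,0.04],"grip":-0.2},{"dp":[-0.04,0.21,0],"rot":[0,0,0.08],"grip":-0.2},{"dp":[-0.06,0.32,0],"rot":[0,0,0.111],"grip":-0.2},{"dp":[-0.09,0.43,0],"rot":[0,0,0.111],"grip":-0.2},{"dp":[-0.115,0.54,0],"rot":[0,0,0.111],"grip":-0.2},{"dp":[-0.127,0.613,0],"rot":[0,0,0.111],"grip":-0.2},{"dp":[-0.127,0.613,0],"rot":[0,0,0.111],"grip":-0.2},{"dp":[-0.127,0.613,0],"rot":[0,0,0.111],"grip":-0.2}]'
python3 -c "
from h import *
cam('side');cam('side');cam('side')
print(plan(.474,-.381,.018,0))"
```

```text
time_s: 36.52
position: [0.4738, -0.3802, 0.1207]
ee_rot: [-3.14, 0.002, 0.002]
force: [-0.1, 0.2, -2.4]
finger_gap: 0.0449
grip_force: 42.6
('dp', [-0.0, 0.003, 0.207], 'rot', [-0.0, 0.0, 0.0], 'rows', 2)
```

```bash
python3 -m handwheel '[{"dp":[0,0.003,0.08],"rot":[0,0,0],"grip":-0.2},{"dp":[0,0.003,0.16],"rot":[0,0,0],"grip":-0.2},{"dp":[0,0.003,0.197],"rot":[0,0,0],"grip":-0.2},{"dp":[0,0.003,0.207],"rot":[0,0,0],"grip":-0.2},{"dp":[0,0.003,0.207],"rot":[0,0,0],"grip":-0.2},{"dp":[0,0.003,0.207],"rot":[0,0,0],"grip":0.32},{"dp":[0,0.003,0.207],"rot":[0,0,0],"grip":0.32},{"dp":[0,0.003,0.207],"rot":[0,0,0],"grip":0.32}]'
python3 -m handwheel '[{"dp":[0,0,-0.08],"rot":[0,0,0],"grip":0.32},{"dp":[0,0,-0.25],"rot":[0,0,0],"grip":0.32},{"dp":[0,0,-0.25],"rot":[0,0,0],"grip":0.32},{"dp":[0,0,-0.25],"rot":[0,0,0],"grip":-0.1}]'
python3 - <<'E'
from h import *
seen()
r=cam("top")
cv2.imwrite('pics/all.png',rect(r,.03,.35,.78,-.54,.54,1.4)[:,:,::-1])
print(plan(.633,.241,.15,-10.3))
E
```

```text
time_s: 37.67
position: [0.4748, -0.383, 0.0187]
ee_rot: [3.14, -0.001, 0.002]
force: [0.3, -0.1, 0.2]
finger_gap: 0.0564
grip_force: 0.0
time_s: 38.17
position: [0.4754, -0.3837, 0.1454]
ee_rot: [3.137, -0.001, 0.006]
force: [0.1, 0.3, -0.6]
finger_gap: 0.0397
grip_force: 0.0
labels [(0.221, 0.079, 37.599998474121094), (0.478, 0.385, 0.0), (0.48, -0.384, 0.0), (0.481, 0.464, 0.0), (0.679, -0.414, 49.400001525878906)] tin/lid [(np.float64(0.676), np.float64(-0.002), [189, 191, 19199]), (np.float64(0.632), np.float64(0.241), [192, 191, 27267])]
side on z=.015 [([0.479, -0.393], 0.57)]
('dp', [0.318, -1.246, -0.016], 'rot', [-0.001, 0.001, 0.057], 'rows', 11)
```

View pics/all.png

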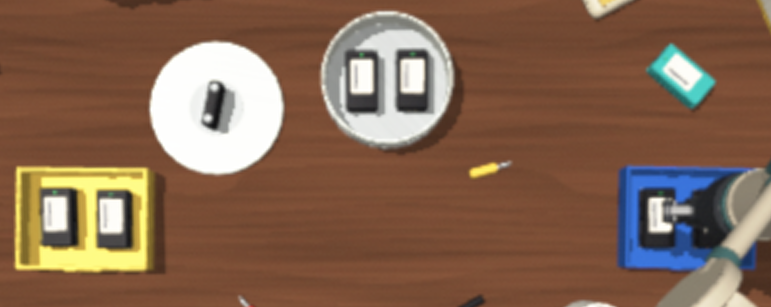

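All six are placed: the tin holds two at crop (362,80) and (412,80), yellow two at (58,217) and (114,217), and blue two, one at (657,217) and one under the gripper. The lid is still at (215,107), with its handle at about (213,104). Next, the lid.

```bash
python3 -m handwheel '[{"dp":[0.03,-0.1,0],"rot":[0,0,0.03],"grip":-0.1},{"dp":[0.06,-0.21,0],"rot":[0,0,0.057],"grip":-0.1},{"dp":[0.09,-0.33,0],"rot":[0,0,0.057],"grip":-0.1},{"dp":[0.12,-0.45,0],"rot":[0,0,0.057],"grip":-0.1},{"dp":[0.15,-0.57,0],"rot":[0,0,0.057],"grip":-0.1},{"dp":[0.18,-0.69,0],"rot":[0,0,0.057],"grip":-0.1},{"dp":[0.21,-0.81,0],"rot":[0,0,0.057],"grip":-0.1},{"dp":[0.25,-0.92,0],"rot":[0,0,0.057],"grip":-0.1}]'
python3 -c "
from h import *
cam('side');cam('side');cam('side');print(robot.get_state()['joint_positions'])
print(plan(.633,.241,.12,-10.3))"
```

```text
time_s: 39.38
position: [0.5989, 0.0794, 0.141]
ee_rot: [3.128, -0.281, -0.005]
force: [1.8, -0.6, 0.3]
finger_gap: 0.0382
grip_force: 0.0
[1.76292589e-02 3.82647247e-01 1.57738412e+00 2.09120388e-04
 1.18451499e+00 1.76360884e+00]
('dp', [0.01, -0.329, 0.041], 'rot', [0.0, 0.001, 0.001], 'rows', 3)
```

```bash
python3 -m handwheel '[{"dp":[0.003,-0.11,0],"rot":[0,0,0.001],"grip":-0.1},{"dp":[0.006,-0.22,0.02],"rot":[0,0,0.001],"grip":-0.1},{"dp":[0.01,-0.3,0.041],"rot":[0,0,0.001],"grip":-0.1},{"dp":[0.01,-0.329,0.041],"rot":[0,0,0.001],"grip":-0.1},{"dp":[0.01,-0.329,0.041],"rot":[0,0,0.001],"grip":-0.1},{"dp":[0.01,-0.329,0.041],"rot":[0,0,0.001],"grip":-0.1},{"dp":[0.01,-0.329,0.041],"rot":[0,0,0.001],"grip":-0.1}]'
python3 -c "
from h import *
r=cam('side')
print([ (np.round(onz(r,d['uv'],.033)[:2],3),d['score']) for d in robot.pinpoint('lid_handle','side')],[ (np.round(onz(r,d['uv'],.005)[:2],3),d['score']) for d in robot.pinpoint('lid_seat','side')])
cv2.imwrite('pics/l1.png',cv2.resize(r['frame'][180:330,90:290],None,fx=3,fy=3)[:,:,::-1])
print(plan(.633,.241,.017,-10.3))"
```

```text
time_s: 40.4
position: [0.6342, 0.2366, 0.1228]
ee_rot: [3.128, -0.29, 0.001]
force: [0.2, 0.4, -0.0]
finger_gap: 0.0382
grip_force: 0.0
[(array([0.635, 0.246]), 0.84), (array([0.471, 0.468]), 0.46), (array([ 0.478, -0.452]), 0.28)] [(array([0.634, 0.244]), 0.96)]
('dp', [-0.004, -0.007, 0.211], 'rot', [0.0, -0.0, -0.001], 'rows', 2)
```

View pics/l1.png

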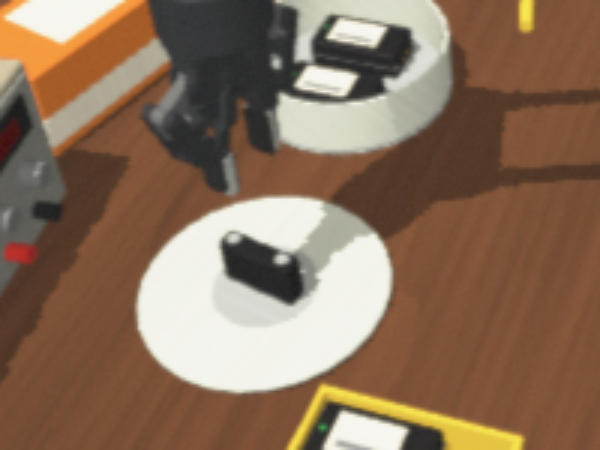

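The handle at crop (262,268) lies under the fingers and both transformers are flat in the tin. Descending and gripping.

```bash
python3 -m handwheel '[{"dp":[-0.003,-0.009,0.1],"rot":[0,0,0],"grip":-0.1},{"dp":[-0.003,-0.009,0.17],"rot":[0,0,0],"grip":-0.1},{"dp":[-0.003,-0.009,0.2],"rot":[0,0,0],"grip":-0.1},{"dp":[-0.003,-0.009,0.21],"rot":[0,0,0],"grip":-0.1},{"dp":[-0.003,-0.009,0.21],"rot":[0,0,0],"grip":-0.1},{"dp":[-0.003,-0.009,0.21],"rot":[0,0,0],"grip":-0.8},{"dp":[-0.003,-0.009,0.21],"rot":[0,0,0],"grip":-0.8},{"dp":[-0.003,-0.009,0.21],"rot":[0,0,0],"grip":-0.8}]' 60
python3 -m handwheel '[{"dp":[0,0,0],"rot":[0,0,0],"grip":-0.8},{"dp":[0,0,0],"rot":[0,0,0],"grip":-0.8}]'
python3 -m handwheel '[{"dp":[0,0,-0.06],"rot":[0,0,0],"grip":-0.8},{"dp":[0,0,-0.12],"rot":[0,0,0],"grip":-0.8},{"dp":[0,0,-0.18],"rot":[0,0,0],"grip":-0.8},{"dp":[0,0,-0.22],"rot":[0,0,0],"grip":-0.8},{"dp":[0,0,-0.22],"rot":[0,0,0],"grip":-0.8},{"dp":[0,0,-0.22],"rot":[0,0,0],"grip":-0.8}]'
python3 -c "
from h import *
print(plan(.666,-.001,.127,-10.3))"
```

```text
time_s: 41.55
position: [0.6347, 0.2432, 0.019]
ee_rot: [-3.128, 0.287, -0.005]
force: [0.7, -0.6, 7.3]
finger_gap: 0.0173
grip_force: 59.8
time_s: 41.8
position: [0.6347, 0.2433, 0.019]
ee_rot: [-3.128, 0.287, -0.005]
force: [0.4, 0.2, 6.2]
finger_gap: 0.0171
grip_force: 59.8
time_s: 42.55
position: [0.6325, 0.2427, 0.1259]
ee_rot: [3.128, -0.287, -0.004]
force: [-0.5, -0.3, -2.2]
finger_gap: 0.0168
grip_force: 58.8
('dp', [0.155, 0.467, -0.002], 'rot', [0.0, 0.001, -0.001], 'rows', 4)
```

```bash
python3 -m handwheel '[{"dp":[0.03,0.09,0],"rot":[0,0,0],"grip":-0.8},{"dp":[0.06,0.18,0],"rot":[0,0,0],"grip":-0.8},{"dp":[0.09,0.27,0],"rot":[0,0,0],"grip":-0.8},{"dp":[0.12,0.36,0],"rot":[0,0,0],"grip":-0.8},{"dp":[0.145,0.43,0],"rot":[0,0,0],"grip":-0.8},{"dp":[0.156,0.467,0],"rot":[0,0,0],"grip":-0.8},{"dp":[0.156,0.467,0],"rot":[0,0,0],"grip":-0.8},{"dp":[0.156,0.467,0],"rot":[0,0,0],"grip":-0.8}]'
python3 - <<'E'
from h import *
r=cam('side');st=robot.get_state()
# predicted outlines: lid flange underside (seat) and tin rim, tin at (.666,-.001)
im=r['frame'].copy();p=st['position'];print(p)
def circ(x,y,z,R,c):
    q=np.array([proj(r,[x+R*np.cos(a),y+R*np.sin(a),z]) for a in np.linspace(0,6.29,60)]);return q*4-np.array([110,60])*4,c
im=cv2.resize(im[60:210,110:310],None,fx=4,fy=4)
for q,c in(circ(.666,-.001,.055,.09,(255,0,0)),circ(p[0]-.001,p[1],p[2]-.014+.004,.094,(0,200,0))): cv2.polylines(im,[np.int32(q)],True,c,1)
cv2.imwrite('pics/l2.png',im[:,:,::-1]);print(plan(.667,-.001,.075,-10.3))
E
```

```text
time_s: 43.55
position: [0.6672, 0.0007, 0.1268]
ee_rot: [-3.127, 0.286, 0.002]
force: [-0.6, 1.2, -2.0]
finger_gap: 0.017
grip_force: 59.0
[0.66726555 0.00090545 0.12701634]
('dp', [0.0, 0.004, 0.104], 'rot', [-0.0, 0.0, -0.001], 'rows', 1)
```

View pics/l2.png

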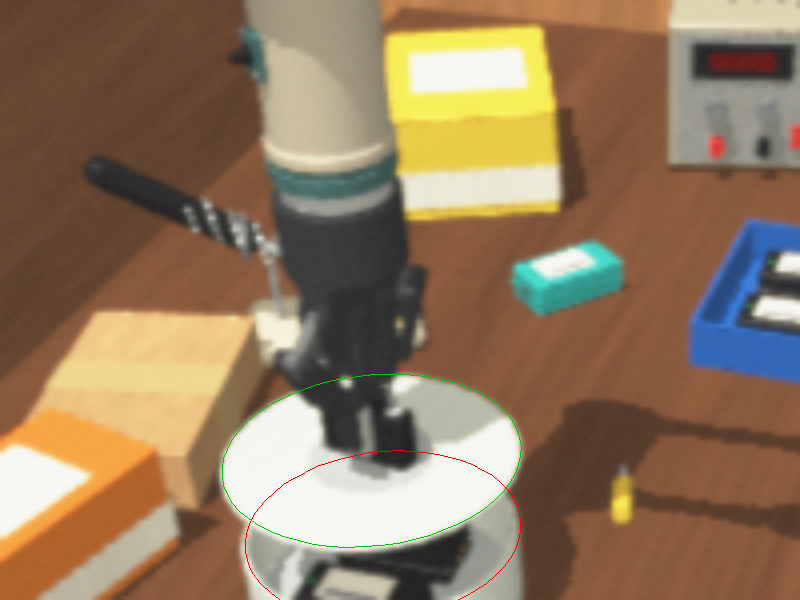

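The predicted lid flange and tin rim outlines both match the picture, so the lid is level and centred. Lowering slowly.

```bash
python3 -m handwheel '[{"dp":[0,0.004,0.04],"rot":[0,0,0],"grip":-0.8},{"dp":[0,0.004,0.08],"rot":[0,0,0],"grip":-0.8},{"dp":[0,0.004,0.1],"rot":[0,0,0],"grip":-0.8},{"dp":[0,0.004,0.108],"rot":[0,0,0],"grip":-0.8},{"dp":[0,0.004,0.112],"rot":[0,0,0],"grip":-0.8},{"dp":[0,0.004,0.115],"rot":[0,0,0],"grip":-0.8},{"dp":[0,0.004,0.115],"rot":[0,0,0],"grip":-0.8}]'
```

```text
time_s: 44.48
position: [0.6675, -0.0029, 0.0702]
ee_rot: [3.128, -0.287, 0.001]
force: [0.0, -0.4, -1.9]
finger_gap: 0.0171
grip_force: 59.0
```

```bash
python3 -m handwheel '[{"dp":[0,0,0.002],"rot":[0,0,0],"grip":-0.8},{"dp":[0,0,0.004],"rot":[0,0,0],"grip":-0.8},{"dp":[0,0,0.004],"rot":[0,0,0],"grip":-0.8},{"dp":[0,0,0.004],"rot":[0,0,0],"grip":-0.2},{"dp":[0,0,0.004],"rot":[0,0,0],"grip":-0.1},{"dp":[0,0,0.004],"rot":[0,0,0],"grip":-0.1},{"dp":[0,0,0.004],"rot":[0,0,0],"grip":-0.1}]'
python3 -m handwheel '[{"dp":[0,0,-0.06],"rot":[0,0,0],"grip":-0.1},{"dp":[0,0,-0.16],"rot":[0,0,0],"grip":-0.1},{"dp":[0,0,-0.26],"rot":[0,0,0],"grip":-0.1},{"dp":[-0.1,0,-0.26],"rot":[0,0,0],"grip":-0.1},{"dp":[-0.22,0,-0.26],"rot":[0,0,0],"grip":-0.1},{"dp":[-0.34,0,-0.26],"rot":[0,0,0],"grip":-0.1},{"dp":[-0.46,0,-0.26],"rot":[0,0,0],"grip":-0.1},{"dp":[-0.46,0,-0.26],"rot":[0,0,0],"grip":-0.1}]'
python3 - <<'E'
from h import *
r=cam('side');im=cv2.resize(r['frame'],None,fx=1.5,fy=1.5)
for R,z,c in((.094,.059,(0,200,0)),):
    q=np.array([proj(r,[.666+R*np.cos(a),-.002+R*np.sin(a),z]) for a in np.linspace(0,6.29,60)])*1.5
    cv2.polylines(im,[np.int32(q)],True,c,1)
cv2.imwrite('pics/end.png',im[:,:,::-1]);seen();print([(d['uv'],d['score']) for d in robot.pinpoint('mug','side')])
E
```

```text
time_s: 45.35
position: [0.6673, -0.0028, 0.0675]
ee_rot: [3.128, -0.287, -0.0]
force: [-0.3, 0.5, -0.2]
finger_gap: 0.0383
grip_force: 0.0
time_s: 46.35
position: [0.4356, 0.04, 0.1975]
ee_rot: [-3.129, 0.285, 0.006]
force: [0.4, -0.9, -0.4]
finger_gap: 0.0384
grip_force: 0.0
labels [(0.222, 0.079, 37.599998474121094), (0.478, -0.46, 0.0), (0.48, -0.384, 0.0), (0.481, 0.464, 0.0), (0.502, 0.362, 0.0), (0.679, -0.414, 49.79999923706055)] tin/lid [(np.float64(0.676), np.float64(-0.004), [199, 199, 29877])]
side on z=.015 [([0.482, -0.383], 0.56)]
[([350.4, 173.2], 0.63)]
```

View pics/end.png

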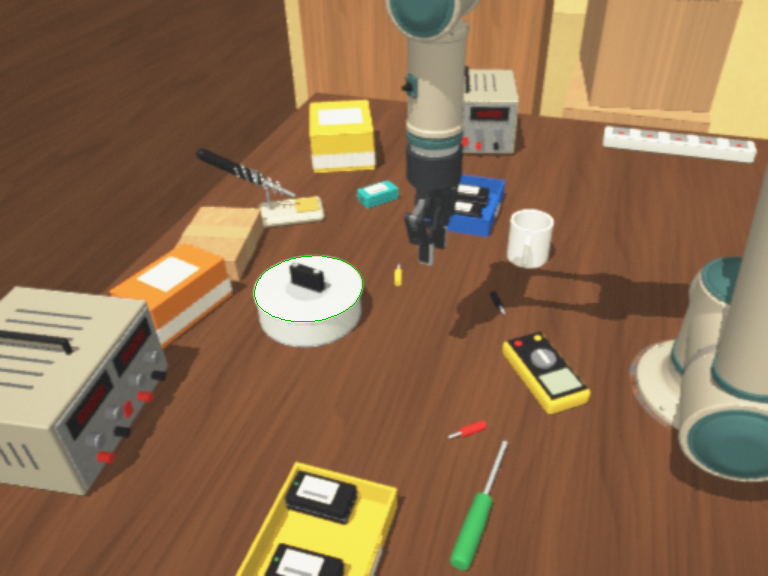

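The lid is seated, level with its predicted outline. One shell in the yellow tray has been knocked to a label position of (.502,.362), so I'll check that it still lies flat.

Run:
```python
from h import *
r=cam('side');f=r['frame'][300:384,150:280];im=cv2.resize(f,None,fx=6,fy=6,interpolation=cv2.INTER_CUBIC)
for X,Y,c in((.497,.362,(0,255,0)),(.476,.463,(0,255,0))):
  for z in(.034,.004):
    q=np.array([proj(r,[X+a,Y+b,z]) for a,b in((.042,.023),(.042,-.023),(-.042,-.023),(-.042,.023))])
    cv2.polylines(im,[np.int32((q-[150,300])*6)],True,c if z>.01 else (255,0,255),1)
cv2.imwrite('pics/yt.png',im[:,:,::-1])
r=cam('top');print(labels(r,.034))
```

```text
[(0.222, 0.079, np.float32(37.6), 51, 41), (0.478, -0.459, np.float32(0.0), 47, 32), (0.48, -0.382, np.float32(0.0), 48, 33), (0.48, 0.462, np.float32(0.0), 49, 33), (0.502, 0.36, np.float32(0.0), 49, 34), (0.678, -0.413, np.float32(49.4), 50, 34)]
```

View pics/yt.png

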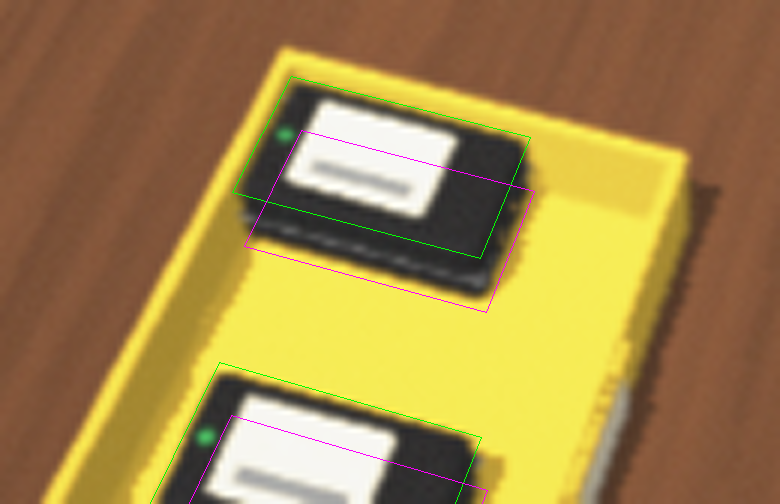

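The knocked shell at crop (390,185) lies flat in the tray's corner, with the same outline fit as its neighbour. Handing in.

```bash
python3 -c "
from plant import robot
print(robot.sign_off())"
```

```text
the job is handed in; nothing more can be done
None
```

I sorted all six adaptors by weight (two shells in yellow, two switch-mode in blue, two transformers in the tin), seated the lid level on the tin, left the mug where it stood and handed the job in at about 47 s; one shell was knocked into a corner of the yellow tray during the run but still lies flat, and no verdict came back at hand-in.

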